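Heft three pin tins and hold up the full one

TASK

Three identical closed pin tins stand on the desk: one is full, the other two are partly used up, and only their weight tells which. Heft them to find the heaviest, stand the two lighter ones upright in the shallow wooden tray, let go of them, and finish while still holding the heaviest tin in the gripper, lifted up, upright, its underside more than 10 cm above the desk. Keep every tin upright throughout and leave the green tape roll, the sticky notes and the mouse where they are.

Things in the scene. Friction and masses are not known exactly. Their poses are not given: they have to be found in the camera images.
- tin_1: closed round tin with green body, paper band and bare steel lid (lid fixed), 54 mm across and 64 mm high, rigid; origin at the centre of its underside, z up along its axis. All three tins look alike and start standing on the desk in any order; the full one weighs 420 to 520 g, the two partly used ones 140 to 240 g each. The tins' axes start at least 120 mm apart
- tin_2: identical tin, see tin_1 (which of the three is the full one must be found by lifting)
- tin_3: identical tin, see tin_1
- tray: shallow wooden tray with cork floor, fixed to the desk, outside 250 (its x) x 140 (its y) x 20 mm high, walls 6 mm thick, inner floor 238 x 128 mm lying 6 mm above the desk; origin at the centre of its underside, x along the long side; there is room for two tins side by side along x (even three, at 75 mm spacing)
- sticky_notes: bystander: yellow block of sticky notes 76 x 76 x 13 mm; origin at the centre of its underside
- mouse: bystander: white cordless mouse 59 x 112 x 34 mm; origin at the centre of its underside
- washi: bystander: small sage-green roll of paper tape lying flat, 43 mm across, 15 mm high; origin at the centre of its underside
Things that resemble listed ones, but are neither listed nor needed, are in the scene too. Leave any purple look-alike of the tin_1 alone.

How it is judged:
By the outcome, as a careful person would: the job done as asked, in the order asked, and still so for the second after the job is handed in, while the arm keeps its last pose, push and grip.
It also fails if it takes over 72 s, if anything falls off the work surface, if the arm or the gripper's body presses on something with over 40 N, if the wrist force passes 120 N, or if a joint passes its speed limit or range.

ROBOT

A 6-joint arm with a two-finger parallel gripper is mounted at the origin on a cart in front of the work surface, level with it; the furniture and walls round the work are solid. World frame = base frame: x ahead of the robot, y to its left, z up, the work surface at z = 0. Lengths are in mm, angles in rad, forces in N, time in s.
With the tool pointing down it reaches from about 350 to 975 mm from the base axis. Payload 7.1 kg.
Tool frame: the origin (TCP) lies between the finger pads; the fingertips stand 14 mm ahead of it and the grasp point (between the pads) lies 5 mm behind it; z points along the fingers, y is the line along which they close (so a half turn about z gives the same grasp; the last joint's range is limited). The gripper opens to 88 mm and grips with 3 to 60 N. Pads are 20 mm wide; open, the fingers measure 115 mm over their backs; the gripper's body (75 mm by 178 mm) begins 61 mm behind the grasp point.
Start: joints at [1.126, 0.423, 1.63, -0, 1.089, -0.019], TCP at [258.123, 569.19, 236.675] pointing down, gripper open.
Joint ranges: [-3, 3], [-0.9, 2.11], [0.09, 2.58], [-1.31, 4.45], [0.11, 2.69], [-2.54, 2.54]. Speed limits (rad/s): [2.39, 2.39, 3.01, 3.14, 3.14, 3.14].

INTERFACE

Orientations are given as a rotation vector (axis times angle).
In Python, from workcell import ctrl gives the robot as it stands. The module is installed in compiled form; this text tells all that it offers.
- The arm moves only by the tool servo_tool, never from a script. Its argument "plan" is a list of rows, each a list of 3 entries, a list of its own where there are three numbers: the closure, from 0 (fully open) to 1 (shut), then the shift along the world's x, y, z in mm, then the turn about the world's z in degrees. In form: [[hand, [x, y, z], yaw], ...]. A call has 1 to 10 rows; each row is the pose to reach, as a shift and turn from the pose commanded when the call began; what a row does not reach only later rows make up. A row lasts 1/12 s, in which the tool goes at most 41.7 mm and 7.16 degrees, less where a joint would pass 70% of its speed; a pose out of reach is approached as far as the arm can. A call with a gripper value outside its range is refused whole. The fingers move at their own pace and stop on an object; the grip force is fixed at half the most. Time passes only in rows, so rows that repeat a pose let the fingers close. It gives the time, the measured TCP pose, the force, the opening and the grip force at its end, in the units of the state.
- ctrl.get_obs(): the state, without advancing time (a new reading comes with each control period).
- ctrl.get_image(name): name is "scene" or "top" or "wrist"; returns the picture (420x560x3 uint8, blue, green, red); there is no depth.
- ctrl.camera_info(name): a dict with "fovy" (degrees; the focal length in pixels is half the picture's height over the tangent of half this angle, whatever the lens; pixels are square), "cx", "cy" (the principal point, pixels), "rvec" (rotation vector, rad) and "tvec" (3), from world to camera coordinates, as OpenCV has them; the wrist camera has in their place "T_tool_cam" (4x4, takes a point from camera to tool coordinates, whose origin is the TCP and whose axes are the flange's). Camera axes: x right, y down, z forward; pixel columns grow to the right and rows downward; lengths in mm; the calibration is good to about 2 mm. A picture is of the moment at which its call begins: read the wrist's pose just before it. camera_info takes no time and is no camera call.
- ctrl.close_job(): hands the job in; it is judged then, once.
The state is a dict: "t": time; "qpos": joint angles; "qvel": joint speeds; "joint_torque": joint torques, N m; "ee_pos": TCP position; "orientation": TCP orientation; "ft_force": force on the tool from outside, world axes, zero at the start; "moment": the same for the moment, N m; "width": finger opening in mm; "grasp_force": force on a finger pad.
Only numpy, scipy, OpenCV 4.12 (cv2) and the standard library are available. Lean on these libraries where they do the work, as an engineer would, in place of code of your own. Each camera call takes 0.05 s, during which the arm holds its last target. There are 200 camera calls.

## Working session

There is one attempt and no reset: what is moved stays moved. The work goes in short steps, Python scripts to look and compute and a tool call to move; the robot and the scene stay as the last step left them, time stands still between calls to the robot, and variables do not carry over. Pictures are saved under pics/ and viewed, at most 10 in all, crops included, and the job is handed in when it is done.

Besides the shell and the picture viewer there is one more tool, called after ">>>" as a command line: name --argument value ..., lists and objects as JSON in quotes. servo_tool: Moves the arm, as the interface text tells. Its arguments: {"type":"object","properties":{"plan":{"type":"array"}},"required":["plan"]}

```bash
mkdir -p pics; python3 - <<'E'
from workcell import ctrl
import cv2,numpy as np
for n in("top","scene"):
    cv2.imwrite(f"pics/{n}0.png",ctrl.get_image(n)); i=ctrl.camera_info(n); print(n,i)
o=ctrl.get_obs(); print(o)
print(ctrl.camera_info("wrist"))
E
```

```text
top {'fovy': 43.04522425132853, 'cx': 275.76440968492636, 'cy': 211.11251046208812, 'rvec': array([ 2.15591835, -2.14008379,  0.16216649]), 'tvec': array([ -15.69767977,  615.12659028, 1317.79596201])}
scene {'fovy': 53.70065354737074, 'cx': 275.1623463741942, 'cy': 208.7955347015154, 'rvec': array([ 1.9477681 , -0.588222  ,  0.37107261]), 'tvec': array([-508.76966711,  186.97106769,  685.17943603])}
{'t': 0.1, 'qpos': array([ 1.12597359e+00,  4.23749116e-01,  1.63059151e+00, -1.30737176e-05,
        1.08858083e+00, -1.89996912e-02]), 'qvel': array([ 1.22881129e-03, -1.11337653e-03, -2.92015054e-03, -1.09392533e-03,
        4.09213215e-05,  1.94885879e-04]), 'joint_torque': array([ 9.65103027e-04, -5.45611775e+01, -2.74322069e+01,  6.44786353e-02,
        1.86704641e-02,  6.13772755e-06]), 'ee_pos': array([257.94741136, 568.77422565, 235.99763782]), 'orientation': array([-6.63767558e-01, -3.07036884e+00,  2.03538067e-03]), 'ft_force': array([-0.264823 ,  0.1707197, -0.0386607]), 'moment': array([ 0.01373416, -0.01694867,  0.00954816]), 'grasp_force': 0.0, 'width': 87.70492995496728}
{'fovy': 70.44105246217931, 'cx': 276.9033723319127, 'cy': 207.80849488938262, 'T_tool_cam': array([[ 6.42596509e-04, -9.55456352e-01, -2.95131743e-01,
         8.06936832e+01],
       [ 9.99999680e-01,  4.73285959e-04,  6.45109284e-04,
        -7.03148725e-02],
       [-4.76692053e-04, -2.95132063e-01,  9.55456351e-01,
        -1.48281860e+02],
       [ 0.00000000e+00,  0.00000000e+00,  0.00000000e+00,
         1.00000000e+00]])}
```

View pics/top0.png

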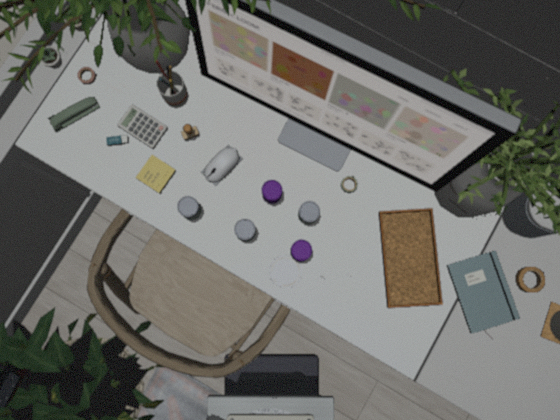

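View pics/scene0.png

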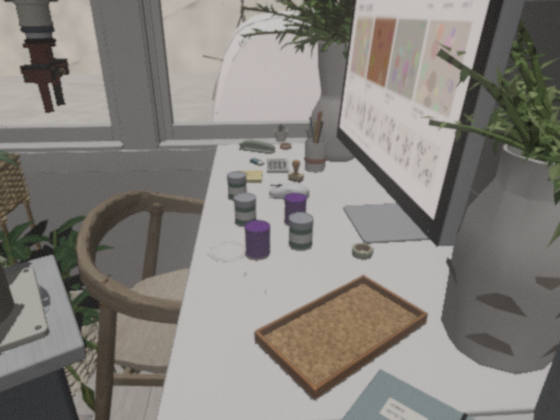

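The top view shows steel-lidded tins near (189,208), (245,230) and (310,212), and purple look-alikes near (272,190) and (301,251). The tray is near (410,257), the washi roll near (349,184), and the mouse and sticky notes lie to the upper left.

```bash
cat > h.py <<'E'
from workcell import ctrl
import cv2,numpy as np
def ray(n,uv,z):
    i=ctrl.camera_info(n); f=210/np.tan(np.radians(i["fovy"]/2))
    R=cv2.Rodrigues(i["rvec"])[0]; c=-R.T@i["tvec"]
    d=R.T@np.array([(uv[0]-i["cx"])/f,(uv[1]-i["cy"])/f,1]); return (c+d*(z-c[2])/d[2])[:2].round(1)
def proj(n,p):
    i=ctrl.camera_info(n); f=210/np.tan(np.radians(i["fovy"]/2))
    q=cv2.Rodrigues(i["rvec"])[0]@np.array(p,float)+i["tvec"]; return (q[:2]/q[2]*f+[i["cx"],i["cy"]]).round(1)
E
python3 - <<'E'
from h import *
im=cv2.imread("pics/top0.png"); g=cv2.cvtColor(im,6)
big=cv2.resize(g,None,fx=4,fy=4,interpolation=cv2.INTER_CUBIC)
for (u,v) in [(189,208),(245,230),(310,212),(272,190),(301,251)]:
    x0,y0=u-22,v-22; c=big[y0*4:(v+22)*4,x0*4:(u+22)*4]
    h=cv2.HoughCircles(c,cv2.HOUGH_GRADIENT,1,20,param1=80,param2=12,minRadius=38,maxRadius=54)
    for k in h[0][:2]:
        p=(x0+k[0]/4-.375,y0+k[1]/4-.375); print((u,v),p,k[2]/4,ray("top",p,64))
hsv=cv2.cvtColor(im,cv2.COLOR_BGR2HSV)
m=cv2.inRange(hsv,(5,80,30),(25,255,220)); m[:,:370]=0;m[:,450:]=0;m[:200]=0;m[315:]=0
m=cv2.morphologyEx(m,cv2.MORPH_OPEN,np.ones((5,5)))
c=max(cv2.findContours(m,0,2)[0],key=cv2.contourArea); r=cv2.minAreaRect(c)
print(r,ray("top",r[0],15),[ray("top",q,15) for q in cv2.boxPoints(r)])
for p in [(349,184),(435,185),(205,72),(515,130)]: print(p,ray("top",p,10),ray("top",p,60))
print(proj("top",(258,569,150)), ray("scene",(301,222),64), ray("scene",(245,201),64), ray("scene",(236,179),64))
E
```

```text
(189, 208) (np.float32(187.5), np.float32(205.75)) 10.6 [624.4 211.8]
(189, 208) (np.float32(192.25), np.float32(211.25)) 10.9 [610.4 199.4]
(245, 230) (np.float32(244.0), np.float32(228.5)) 10.6 [567.7  68.3]
(245, 230) (np.float32(248.25), np.float32(233.25)) 9.7 [555.8  57.5]
(310, 212) (np.float32(309.25), np.float32(210.75)) 10.475 [614.  -95.6]
(272, 190) (np.float32(270.25), np.float32(191.0)) 11.95 [663.9   3.3]
(272, 190) (np.float32(274.25), np.float32(195.75)) 9.725 [651.7  -7. ]
(301, 251) (np.float32(301.25), np.float32(250.5)) 11.425 [513.5 -75.4]
((410.13702392578125, 257.6277770996094), (97.3543472290039, 53.91980743408203), 84.64417266845703) [ 500.7 -359.7] [array([ 620.2, -281. ]), array([ 634.7, -422.2]), array([ 384.1, -436.5]), array([ 370.5, -298.9])]
(349, 184) [ 694.4 -204.7] [ 684.4 -197.5]
(435, 185) [ 693.5 -432.6] [ 683.6 -417.2]
(205, 72) [1002.4  184.4] [981.3 177.6]
(515, 130) [ 846.1 -653.9] [ 830.6 -630.4]
[ 18.4 358.7] [ 599.4 -115.1] [554.8  42.8] [605.2 178.2]
```

```bash
python3 - <<'E'
from h import *
a=cv2.imread("pics/top0.png")[175:270,165:335]; a=cv2.resize(a,None,fx=4.5,fy=4.5,interpolation=cv2.INTER_CUBIC)
b=cv2.imread("pics/scene0.png")[165:260,220:330]
cv2.imwrite("pics/cropt.png",cv2.convertScaleAbs(a,alpha=1.6)); cv2.imwrite("pics/crops.png",cv2.convertScaleAbs(cv2.resize(b,None,fx=6,fy=6,interpolation=cv2.INTER_CUBIC),alpha=1.5))
E
```

```text
(no output)
```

View pics/cropt.png

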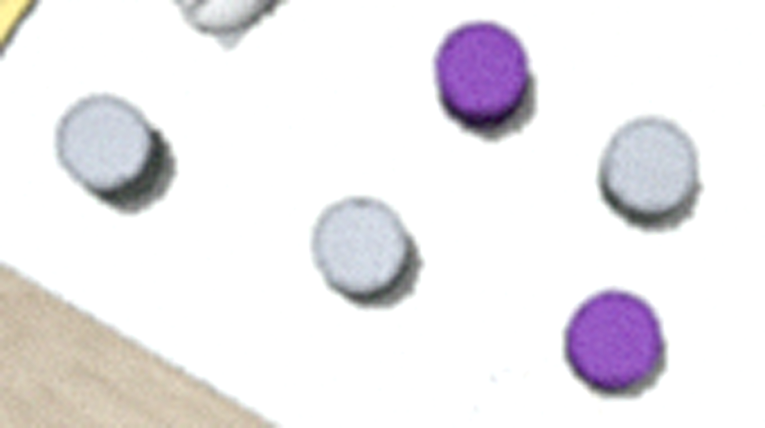

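View pics/crops.png

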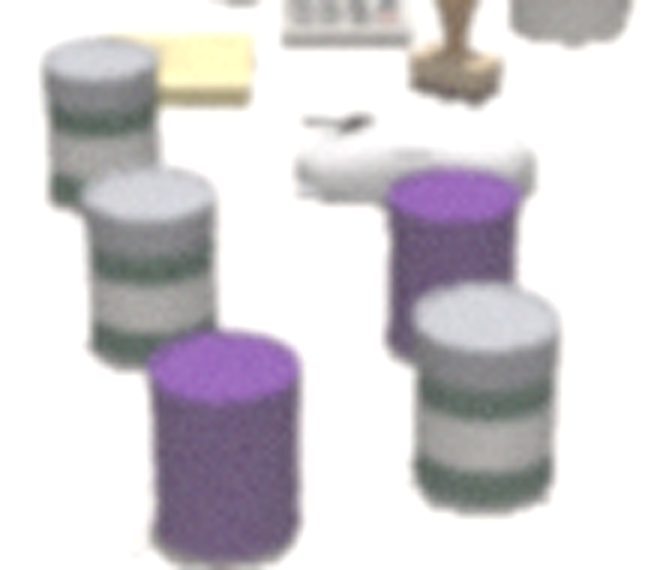

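```bash
python3 - <<'E'
from h import *
for t,s in [((187.9,206.4),(236.8,175.3)),((244.6,229.5),(244.8,197.5)),((309.1,211.5),(301,218))]: print(ray("top",t,64),ray("scene",s,64))
o=ctrl.get_obs();print(cv2.Rodrigues(o["orientation"])[0].round(3))
# wrist-cam clearance and tray via scene: cork corners
for s in [(367,280),(427,318),(320,383),(259,332)]: print(ray("scene",s,20))
E
```

```text
[622.7 210.8] [620.2 201.1]
[565.2  66.8] [564.5  60.6]
[612.1 -95.2] [ 610.6 -100.2]
[[-0.911  0.413 -0.001]
 [ 0.413  0.911 -0.001]
 [ 0.    -0.001 -1.   ]]
[ 613.3 -299.4]
[ 618.4 -427.7]
[ 394.2 -433.1]
[ 377.7 -306.2]
```

>>> servo_tool --plan '[[0,[363,-363,0],0],[0,[363,-363,0],0],[0,[363,-363,0],0],[0,[363,-363,0],0],[0,[363,-363,0],0],[0,[363,-363,0],0],[0,[363,-363,0],0],[0,[363,-363,0],0],[0,[363,-363,0],0],[0,[363,-363,0],0]]'

```text
t: 0.93
ee_pos: [553.7, 272.7, 236.4]
orientation: [-0.664, -3.07, 0.001]
ft_force: [-0.1, 1.1, -0.3]
width: 87.8
grasp_force: 0.0
```

>>> servo_tool --plan '[[0,[68,-67,0],0],[0,[68,-67,0],0],[0,[68,-67,0],0],[0,[68,-67,0],0],[0,[68,-67,0],0]]'

```text
t: 1.35
ee_pos: [620.4, 207.2, 236.0]
orientation: [-0.666, -3.069, 0.001]
ft_force: [0.2, 0.1, -0.7]
width: 88.1
grasp_force: 0.0
```

```bash
cat >> h.py <<'E'
def wray(T,uv,z):
    i=ctrl.camera_info("wrist"); f=210/np.tan(np.radians(i["fovy"]/2)); M=T@i["T_tool_cam"]
    d=M[:3,:3]@np.array([(uv[0]-i["cx"])/f,(uv[1]-i["cy"])/f,1]); c=M[:3,3]; return (c+d*(z-c[2])/d[2])[:2].round(1)
def pose():
    o=ctrl.get_obs(); T=np.eye(4); T[:3,:3]=cv2.Rodrigues(o["orientation"])[0]; T[:3,3]=o["ee_pos"]; return T
E
python3 - <<'E'
from h import *
T=pose(); im=ctrl.get_image("wrist"); np.save("T1.npy",T); cv2.imwrite("pics/w1.png",im); print(T.round(3))
E
```

```text
[[-9.10000e-01  4.15000e-01 -2.00000e-03  6.20379e+02]
 [ 4.15000e-01  9.10000e-01 -0.00000e+00  2.07186e+02]
 [ 1.00000e-03 -1.00000e-03 -1.00000e+00  2.35968e+02]
 [ 0.00000e+00  0.00000e+00  0.00000e+00  1.00000e+00]]
```

View pics/w1.png

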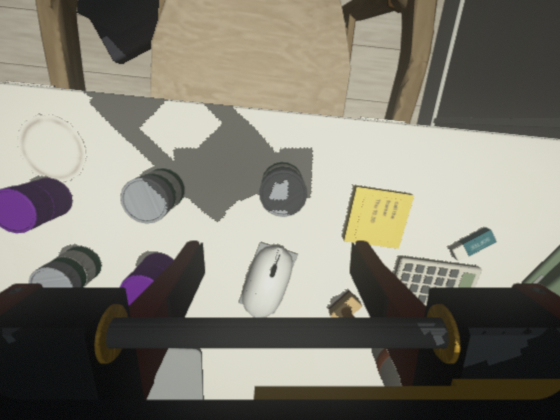

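```bash
python3 - <<'E'
from h import *
T=np.load("T1.npy"); im=cv2.imread("pics/w1.png"); g=cv2.cvtColor(im,6)
for u,v in [(285,192),(148,196),(60,270)]: print((u,v),wray(T,(u,v),64))
big=cv2.resize(g[150:232,100:325],None,fx=3.5,fy=3.5,interpolation=cv2.INTER_CUBIC)
big=(255*(big/255.)**.6).astype('uint8')
cv2.imwrite("pics/w1c.png",big)
E
```

```text
(285, 192) [623.8 215.5]
(148, 196) [564.9  74.8]
(60, 270) [600.  -70.5]
```

View pics/w1c.png

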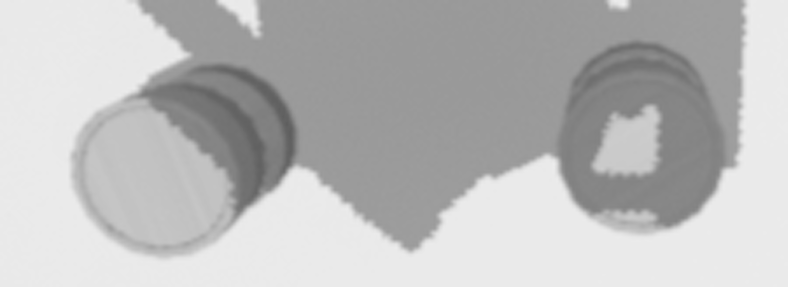

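```bash
python3 - <<'E'
from h import *
T=np.load("T1.npy")
for p in [(283.1,193.1),(144,200.6)]: print(wray(T,p,64))
E
```

```text
[624.1 213.1]
[567.6  67.9]
```

>>> servo_tool --plan '[[0,[3,5,-40],0],[0,[3,5,-80],0],[0,[3,5,-120],0],[0,[3,5,-155],0],[0,[3,5,-180],0],[0,[3,5,-200],0],[0,[3,5,-200],0],[0.6,[3,5,-200],0],[0.6,[3,5,-200],0],[0.6,[3,5,-200],0]]'

```text
t: 2.23
ee_pos: [624.7, 213.6, 38.7]
orientation: [0.662, 3.068, 0.002]
ft_force: [0.2, -0.5, 0.3]
width: 71.2
grasp_force: 0.0
```

>>> servo_tool --plan '[[0.6,[0,0,0],0],[0.6,[0,0,0],0],[0.6,[0,0,0],0],[0.6,[0,0,0],0],[0.6,[0,0,0],0],[0.6,[0,0,0],0]]'

```text
t: 2.73
ee_pos: [624.3, 212.6, 37.9]
orientation: [0.664, 3.07, 0.001]
ft_force: [-1.6, 0.2, 7.5]
width: 53.7
grasp_force: 30.0
```

>>> servo_tool --plan '[[0.6,[0,0,10],0],[0.6,[0,0,30],0],[0.6,[0,0,50],0],[0.6,[0,0,60],0],[0.6,[0,0,60],0],[0.6,[0,0,60],0],[0.6,[0,0,60],0],[0.6,[0,0,60],0],[0.6,[0,0,60],0],[0.6,[0,0,60],0]]'

```text
t: 3.57
ee_pos: [623.3, 212.4, 95.7]
orientation: [-0.664, -3.069, 0.001]
ft_force: [-0.3, -0.2, -3.6]
width: 53.2
grasp_force: 30.0
```

>>> servo_tool --plan '[[0.6,[0,0,0],0],[0.6,[0,0,0],0],[0.6,[0,0,0],0]]'

```text
t: 3.82
ee_pos: [623.7, 212.5, 96.5]
orientation: [-0.664, -3.07, 0.0]
ft_force: [-0.7, -0.5, -3.9]
width: 53.3
grasp_force: 30.0
```

>>> servo_tool --plan '[[0.6,[0,0,0],0],[0.6,[0,0,0],0],[0.6,[0,0,0],0]]'

```text
t: 4.07
ee_pos: [623.8, 212.6, 96.7]
orientation: [0.664, 3.071, 0.0]
ft_force: [-0.6, -0.1, -4.4]
width: 53.1
grasp_force: 30.0
```

About 4 N, so tin A is probably the full one. I'll set it back and heft the others.

>>> servo_tool --plan '[[0.6,[0,0,-20],0],[0.6,[0,0,-40],0],[0.6,[0,0,-52],0],[0.6,[0,0,-57],0],[0.6,[0,0,-59],0],[0.6,[0,0,-60],0],[0.6,[0,0,-60],0],[0,[0,0,-60],0],[0,[0,0,-60],0],[0,[0,0,-60],0]]'

```text
t: 4.9
ee_pos: [624.8, 212.9, 37.6]
orientation: [0.663, 3.069, 0.002]
ft_force: [-0.9, -0.6, 0.6]
width: 69.8
grasp_force: 0.0
```

>>> servo_tool --plan '[[0,[0,0,0],0],[0,[0,0,0],0],[0,[0,0,0],0],[0,[0,0,30],0],[0,[0,0,70],0],[0,[0,0,110],0],[0,[0,0,110],0]]'

```text
t: 5.48
ee_pos: [628.3, 214.0, 154.8]
orientation: [0.662, 3.06, 0.01]
ft_force: [1.6, 1.1, 1.1]
width: 87.8
grasp_force: 0.0
```

>>> servo_tool --plan '[[0,[-57,-145,0],0],[0,[-57,-145,0],0],[0,[-57,-145,0],0],[0,[-57,-145,0],0],[0,[-57,-145,0],0],[0,[-57,-145,0],0],[0,[-57,-145,-30],0],[0,[-57,-145,-65],0],[0,[-57,-145,-95],0],[0,[-57,-145,-110],0]]'

```text
t: 6.32
ee_pos: [565.8, 68.6, 33.5]
orientation: [-0.662, -3.068, 0.001]
ft_force: [-0.3, 0.0, 0.3]
width: 87.8
grasp_force: 0.0
```

>>> servo_tool --plan '[[0.6,[0,0,0],0],[0.6,[0,0,0],0],[0.6,[0,0,0],0],[0.6,[0,0,0],0],[0.6,[0,0,0],0],[0.6,[0,0,0],0],[0.6,[0,0,0],0],[0.6,[0,0,0],0]]'

```text
t: 6.98
ee_pos: [567.7, 67.7, 38.0]
orientation: [0.664, 3.069, 0.001]
ft_force: [-0.5, 0.9, 7.7]
width: 53.1
grasp_force: 30.0
```

>>> servo_tool --plan '[[0.6,[0,0,10],0],[0.6,[0,0,30],0],[0.6,[0,0,60],0],[0.6,[0,0,90],0],[0.6,[0,0,110],0],[0.6,[0,0,110],0],[0.6,[0,0,110],0],[0.6,[0,0,110],0],[0.6,[0,0,110],0],[0.6,[0,0,110],0]]'

```text
t: 7.82
ee_pos: [565.7, 67.4, 145.2]
orientation: [-0.663, -3.068, 0.001]
ft_force: [-0.5, -0.1, -1.7]
width: 53.2
grasp_force: 30.0
```

>>> servo_tool --plan '[[0.6,[0,0,0],0],[0.6,[0,0,0],0],[0.6,[0,0,0],0],[0.6,[0,0,0],0],[0.6,[0,0,0],0]]'

```text
t: 8.23
ee_pos: [566.8, 67.6, 146.6]
orientation: [-0.664, -3.071, 0.0]
ft_force: [0.1, -0.1, -1.5]
width: 53.1
grasp_force: 30.0
```

>>> servo_tool --plan '[[0.6,[0,0,0],0],[0.6,[0,0,0],0]]'

```text
t: 8.4
ee_pos: [566.8, 67.6, 146.7]
orientation: [0.664, 3.071, 0.0]
ft_force: [1.1, -0.2, -0.8]
width: 53.6
grasp_force: 30.0
```

>>> servo_tool --plan '[[0.6,[-14,-424,0],0],[0.6,[-14,-424,0],0],[0.6,[-14,-424,0],0],[0.6,[-14,-424,0],0],[0.6,[-14,-424,0],0],[0.6,[-14,-424,0],0],[0.6,[-14,-424,0],0],[0.6,[-14,-424,0],0],[0.6,[-14,-424,0],0],[0.6,[-14,-424,0],0]]'

```text
t: 9.23
ee_pos: [552.5, -351.0, 146.8]
orientation: [0.664, 3.07, 0.0]
ft_force: [1.2, -0.2, -1.7]
width: 53.3
grasp_force: 30.0
```

>>> servo_tool --plan '[[0.6,[0,-4,0],0],[0.6,[0,-4,-30],0],[0.6,[0,-4,-65],0],[0.6,[0,-4,-85],0],[0.6,[0,-4,-95],0],[0.6,[0,-4,-99],0],[0.6,[0,-4,-102],0],[0.6,[0,-4,-103],0],[0.6,[0,-4,-103],0],[0.6,[0,-4,-103],0]]'

```text
t: 10.07
ee_pos: [553.8, -353.3, 45.1]
orientation: [0.663, 3.069, -0.001]
ft_force: [0.3, -0.3, -1.5]
width: 53.6
grasp_force: 30.0
```

>>> servo_tool --plan '[[0,[0,0,0],0],[0,[0,0,0],0],[0,[0,0,0],0],[0,[0,0,0],0],[0,[0,0,0],0],[0,[0,0,0],0],[0,[0,0,30],0],[0,[0,0,70],0],[0,[0,0,100],0],[0,[0,0,100],0]]'

```text
t: 10.9
ee_pos: [556.3, -355.0, 150.4]
orientation: [0.662, 3.061, -0.006]
ft_force: [1.8, -0.1, 1.1]
width: 87.8
grasp_force: 0.0
```

>>> servo_tool --plan '[[0,[61,260,0],0],[0,[61,260,0],0],[0,[61,260,0],0],[0,[61,260,0],0],[0,[61,260,0],0],[0,[61,260,0],0],[0,[61,260,0],0],[0,[61,260,0],0],[0,[61,260,0],0],[0,[61,260,0],0]]'

```text
t: 11.73
ee_pos: [613.7, -93.5, 143.4]
orientation: [-0.664, -3.07, 0.001]
ft_force: [-0.2, -0.3, 0.2]
width: 87.8
grasp_force: 0.0
```

>>> servo_tool --plan '[[0,[0,0,-30],0],[0,[0,0,-65],0],[0,[0,0,-95],0],[0,[0,0,-107],0],[0,[0,0,-107],0],[0.6,[0,0,-107],0],[0.6,[0,0,-107],0],[0.6,[0,0,-107],0],[0.6,[0,0,-107],0],[0.6,[0,0,-107],0]]'

```text
t: 12.57
ee_pos: [614.8, -93.1, 38.1]
orientation: [0.663, 3.069, -0.0]
ft_force: [-1.1, -3.1, 2.8]
width: 57.9
grasp_force: 1.6
```

>>> servo_tool --plan '[[0.6,[0,0,0],0],[0.6,[0,0,0],0],[0.6,[0,0,0],0],[0.6,[0,0,0],0],[0.6,[0,0,0],0]]'

```text
t: 12.98
ee_pos: [614.6, -93.2, 37.8]
orientation: [0.663, 3.069, -0.001]
ft_force: [-1.8, -2.1, 7.6]
width: 53.4
grasp_force: 30.0
```

>>> servo_tool --plan '[[0.6,[0,0,10],0],[0.6,[0,0,30],0],[0.6,[0,0,60],0],[0.6,[0,0,90],0],[0.6,[0,0,110],0],[0.6,[0,0,110],0],[0.6,[0,0,110],0],[0.6,[0,0,110],0],[0.6,[0,0,110],0],[0.6,[0,0,110],0]]'

```text
t: 13.82
ee_pos: [612.9, -92.7, 144.9]
orientation: [-0.663, -3.068, 0.0]
ft_force: [-0.8, -0.2, -1.4]
width: 53.3
grasp_force: 30.0
```

>>> servo_tool --plan '[[0.6,[0,0,0],0],[0.6,[0,0,0],0],[0.6,[0,0,0],0],[0.6,[0,0,0],0]]'

```text
t: 14.15
ee_pos: [613.9, -92.9, 146.4]
orientation: [-0.664, -3.07, 0.0]
ft_force: [-0.1, -0.0, -2.2]
width: 53.2
grasp_force: 30.0
```

>>> servo_tool --plan '[[0.6,[0,0,0],0],[0.6,[0,0,0],0]]'

```text
t: 14.32
ee_pos: [614.0, -92.9, 146.7]
orientation: [0.664, 3.071, -0.0]
ft_force: [1.0, 0.6, -1.7]
width: 53.3
grasp_force: 30.0
```

>>> servo_tool --plan '[[0.6,[-167,-271,0],0],[0.6,[-167,-271,0],0],[0.6,[-167,-271,0],0],[0.6,[-167,-271,0],0],[0.6,[-167,-271,0],0],[0.6,[-167,-271,0],0],[0.6,[-167,-271,0],0],[0.6,[-167,-271,0],0],[0.6,[-167,-271,0],0],[0.6,[-167,-271,0],0]]'

```text
t: 15.15
ee_pos: [446.2, -365.1, 146.8]
orientation: [0.669, 3.069, 0.0]
ft_force: [-0.4, 0.5, -2.2]
width: 53.1
grasp_force: 30.0
```

>>> servo_tool --plan '[[0.6,[0,0,0],0],[0.6,[0,0,-30],0],[0.6,[0,0,-65],0],[0.6,[0,0,-85],0],[0.6,[0,0,-95],0],[0.6,[0,0,-99],0],[0.6,[0,0,-102],0],[0.6,[0,0,-103],0],[0.6,[0,0,-103],0],[0.6,[0,0,-103],0]]'

```text
t: 15.98
ee_pos: [447.7, -364.4, 44.8]
orientation: [0.663, 3.069, -0.002]
ft_force: [-0.3, -0.1, -1.3]
width: 53.2
grasp_force: 30.0
```

```bash
python3 - <<'E'
from h import *
print(ctrl.get_obs()["ft_force"]); cv2.imwrite("pics/s2.png",ctrl.get_image("scene"))
E
```

```text
[-0.29005732 -0.06768838 -1.2931149 ]
```

View pics/s2.png

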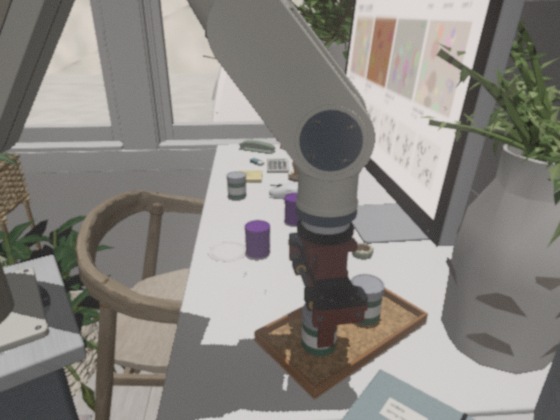

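The first light tin stands upright in the tray at about (366,300), and the second is in the gripper at about (318,330). Tin A is upright at (236,185) and the purple tins have not moved. I'll let the second tin down the last millimetre, release it, and return to A.

>>> servo_tool --plan '[[0.6,[0,0,-1],0],[0.6,[0,0,-1],0],[0,[0,0,-1],0],[0,[0,0,-1],0],[0,[0,0,-1],0],[0,[0,0,-1],0],[0,[0,0,-1],0],[0,[0,0,-1],0],[0,[0,0,30],0],[0,[0,0,70],0]]'

```text
t: 16.87
ee_pos: [444.9, -362.2, 111.3]
orientation: [-0.662, -3.064, -0.006]
ft_force: [1.1, -0.5, -0.2]
width: 87.9
grasp_force: 0.0
```

>>> servo_tool --plan '[[0,[0,0,32],0],[0,[0,0,32],0],[0,[0,0,32],0],[0,[0,0,32],0]]'

```text
t: 17.2
ee_pos: [446.6, -363.5, 145.2]
orientation: [-0.664, -3.07, -0.0]
ft_force: [0.5, -0.3, -0.2]
width: 87.8
grasp_force: 0.0
```

>>> servo_tool --plan '[[0,[88,288,0],0],[0,[88,288,0],0],[0,[88,288,0],0],[0,[88,288,0],0],[0,[88,288,0],0],[0,[88,288,0],0],[0,[88,288,0],0],[0,[88,288,0],0],[0,[88,288,0],0],[0,[88,288,0],0]]'

```text
t: 18.03
ee_pos: [534.1, -75.8, 144.3]
orientation: [-0.66, -3.069, 0.001]
ft_force: [0.3, -0.8, -0.1]
width: 87.9
grasp_force: 0.0
```

>>> servo_tool --plan '[[0,[89,288,0],0],[0,[89,288,0],0],[0,[89,288,0],0],[0,[89,288,0],0],[0,[89,288,0],0],[0,[89,288,0],0],[0,[89,288,0],0],[0,[89,288,0],0],[0,[89,288,0],0],[0,[89,288,0],0]]'

```text
t: 18.87
ee_pos: [623.6, 210.0, 144.6]
orientation: [-0.665, -3.069, 0.003]
ft_force: [-0.6, -0.5, -0.3]
width: 88.1
grasp_force: 0.0
```

>>> servo_tool --plan '[[0,[0,1,-30],0],[0,[0,1,-65],0],[0,[0,1,-95],0],[0,[0,1,-107],0],[0,[0,1,-107],0],[0.6,[0,1,-107],0],[0.6,[0,1,-107],0],[0.6,[0,1,-107],0],[0.6,[0,1,-107],0],[0.6,[0,1,-107],0]]'

```text
t: 19.7
ee_pos: [624.8, 213.4, 40.1]
orientation: [0.663, 3.069, 0.002]
ft_force: [-0.2, -0.3, -0.6]
width: 57.9
grasp_force: 0.0
```

>>> servo_tool --plan '[[0.6,[0,0,0],0],[0.6,[0,0,0],0],[0.6,[0,0,0],0],[0.6,[0,0,0],0],[0.6,[0,0,0],0],[0.6,[0,0,0],0]]'

```text
t: 20.2
ee_pos: [624.2, 212.8, 39.8]
orientation: [0.663, 3.07, -0.001]
ft_force: [-1.5, -3.3, 6.8]
width: 53.2
grasp_force: 30.0
```

>>> servo_tool --plan '[[0.6,[0,0,10],0],[0.6,[0,0,30],0],[0.6,[0,0,60],0],[0.6,[0,0,90],0],[0.6,[0,0,120],0],[0.6,[0,0,150],0],[0.6,[0,0,165],0],[0.6,[0,0,170],0],[0.6,[0,0,170],0],[0.6,[0,0,170],0]]'

```text
t: 21.03
ee_pos: [623.1, 213.0, 207.7]
orientation: [-0.663, -3.069, 0.001]
ft_force: [0.3, -1.1, -4.7]
width: 52.9
grasp_force: 30.0
```

>>> servo_tool --plan '[[0.6,[0,0,0],0],[0.6,[0,0,0],0],[0.6,[0,0,0],0],[0.6,[0,0,0],0],[0.6,[0,0,0],0],[0.6,[0,0,0],0]]'

```text
t: 21.53
ee_pos: [623.9, 213.1, 208.3]
orientation: [-0.664, -3.07, 0.0]
ft_force: [-0.3, -0.4, -4.1]
width: 53.2
grasp_force: 30.0
```

```bash
python3 - <<'E'
from h import *
print(ctrl.get_obs()["ft_force"]); a=ctrl.get_image("scene"); b=ctrl.get_image("top")
cv2.imwrite("pics/s3.png",cv2.resize(np.hstack([a[130:400,170:450],b[130:400,150:460]]),None,fx=1.3,fy=1.3))
E
```

```text
[-0.32068218 -0.44803957 -4.13577263]
```

View pics/s3.png

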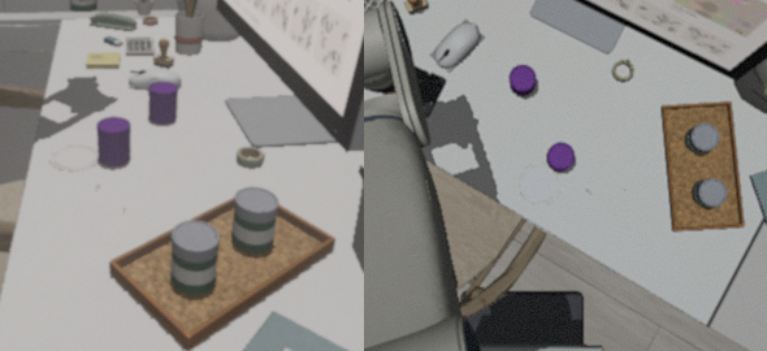

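Both light tins stand upright in the tray, at (255,220) and (195,258) in the left half of the picture. The bystanders have not moved, and the heavy tin is held about 168 mm up.

```bash
python3 -c "
from workcell import ctrl
print(ctrl.close_job())"
```

```text
the job is handed in; nothing more can be done
None
```

I handed the job in at about 22 s: the two lighter tins (about 1.5–2 N each) stand upright in the tray, released, and the gripper holds the heaviest (about 4.1 N) upright, about 17 cm above the desk.

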